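# Three double rubs of a coated panel on a hand-cranked rub tester

## Robot

A 6-joint arm with a two-finger parallel gripper is mounted at the origin on the work surface. World frame = base frame: x ahead of the robot, y to its left, z up, the work surface at z = 0. Lengths are in m, angles in degrees, forces in N, time in s.
With the tool pointing down it reaches from about 0.4 to 0.825 m from the base axis. Payload 7 kg.
Tool frame: the origin (TCP) lies on the centre line of the jaws, within the pads' length; the fingertips stand 22 mm ahead of it and the grasp point (between the pads) lies 3 mm ahead of it; z points along the fingers, y is the line along which they close (so a half turn about z gives the same grasp; the last joint's range is limited). The gripper opens to 88 mm and grips with 3 to 60 N. Pads are 19 mm wide; open, the fingers measure 130 mm over their backs; the gripper's body (78 mm by 193 mm) begins 47 mm behind the grasp point.
Start: joints at [16.507, 20.546, 0.682, 0, -70.136, -16.507], TCP at [0.675, -0, 0.249] pointing down, gripper open.
Joint ranges: [-176.03, 176.03], [-82.01, 121.73], [-58.28, 71.71], [-173.87, 95.51], [-174.79, -0.11], [-173.66, 173.66]. Speed limits (degrees/s): [136.94, 136.94, 172.46, 180, 180, 180].

## Interface

Orientations are given as [roll, pitch, yaw] about the fixed x, y, z axes, in that order (R = Rz(yaw) Ry(pitch) Rx(roll)).
In Python, from plant import get_state, cams, r gives the robot as it stands.
- The arm moves only by the tool apply_moves, never from a script. Its argument "targets" is a list of rows, each an object with "dp": the shift along the world's x, y, z in m, a list of three; "yaw": the turn about the world's z in degrees. In form: [{"dp": [x, y, z], "yaw": yaw}, ...]. A call has 1 to 20 rows; each row is the pose to reach, as a shift and turn from the pose commanded when the call began; what a row does not reach only later rows make up. A row lasts 1/12 s, in which the tool goes at most 41.7 mm and 7.16 degrees, less where a joint would pass 70% of its speed; a pose out of reach is approached as far as the arm can. A call with a gripper value outside its range is refused whole. "grip" is the gripper command: -1 is fully open, 1 is shut, values between are in proportion, set as the call begins (left out, the last holds). The fingers move at their own pace and stop on an object; "squeeze" is the grip in N (left out, the last holds). Time passes only in rows, so rows that repeat a pose let the fingers close. It gives the time, the measured TCP pose, the force, the opening and the grip force at its end, in the units of the state.
- get_state(): the state, without advancing time (a new reading comes with each control period).
- cams.capture(name): name is "scene" or "side" or "wrist"; returns a dict with "image" (400x640x3 uint8, red, green, blue), "range_z" (400x640 float32, m along the optical axis (not along the pixel's ray), 0 where there is no reading), "fx", "fy", "cx", "cy" (pixels), "k1" (the pictures are not rectified: a ray, as slopes to the right and down, at radius r is drawn at 1 + k1 r^2 times it, then the intrinsics apply), "R" (3x3) and "t" (3): a world point X has camera coordinates R X + t; the wrist camera has in their place "T_tool_cam" (4x4, takes a point from camera to tool coordinates, whose origin is the TCP and whose axes are the flange's). Camera axes: x right, y down, z forward; pixel columns grow to the right and rows downward; lengths in m; the calibration is good to about 2 mm. A picture is of the moment at which its call begins: read the wrist's pose just before it.
- r.close_job(): hands the job in; it is judged then, once.
The state is a dict: "time_s": time; "joints": joint angles; "qd": joint speeds; "joint_torque": joint torques, N m; "tcp_pos": TCP position; "eef_rot": TCP orientation; "contact_force": force on the tool from outside, world axes, zero at the start; "moment": the same for the moment, N m; "gripper_width": finger opening in m; "gripper_force": force on a finger pad.
Only numpy, scipy, OpenCV 4.12 (cv2) and the standard library are available. Lean on these libraries where they do the work, as an engineer would, in place of code of your own. Each camera call takes 0.05 s, during which the arm holds its last target. There are 200 camera calls.

## Task

Rub the white test panel with the hand-cranked rub tester: lower the raised rubbing arm gently until its finger rests on the panel, then turn the crank clockwise (seen from its handle) exactly three full turns, ending with the handle where it started, level with the shaft on the side away from the panel, and finally swing the arm fully back up and leave it parked. Do not turn the crank with the finger off the panel, and do not disturb the beaker, wash bottle or pack of panels.

Things in the scene. Friction and masses are not known exactly. Their poses are not given: they have to be found in the camera images.
- tester: hand-cranked rub tester, fixed; grey base 470 x 120 mm, deck 85 mm high. Origin on the bench under the crank shaft; x runs along the base from the drive head to the panel (-80 to 390 mm), y is level, pointing away from the crank handle, z up. Drive head x -80 to 34, y -60 to 60 mm, 194 mm high. All frames below (mm) are this one
- cover_edge (a point): middle of the lower outer edge of the drive head's sheet cover, which overhangs the crank: it covers x -80 to 64 mm out to y = -115, 178 to 194 mm above the bench. A gripper held straight down on the handle hits it in the lower half of a turn, so the tool must lean 25 to 50 degrees, gripper body outwards (to -y), fingers reaching in
- crank_shaft (a point): point in free air on the level crank axis (along y), at (0, -140, 105), in the plane where the point crank_handle circles. Crank disc (radius 62 mm, y -62 to -76) and connecting rod (y to -86) lie further in
- crank_handle (a point): round wooden crank grip, diameter 24 mm, 72 mm long (y -88 to -160), parallel to the crank axis and 50 mm from it. The point is on its axis at y = -140, in the part that stands out from under the cover. It spins freely on its pin, so a hand can hold it firmly and go round without turning
- crank (a joint): crank angle, rad, summed over the turns; 0: handle level with the shaft on the side away from the panel (-x), carriage fully back. Grows clockwise seen from the handle side: handle = shaft + 50 mm x (-cos q, 0, sin q), so it first goes up. Starts within 0.25 of 0; three turns = 18.85. Needs about 5 N at the handle, stays where left
- panel (a point): middle of the upper face of the clamped white test panel, 150 x 100 x 3 mm, at (290, 0, 98)
- pivot_axis (a point): point on the level hinge axis (along y) of the rubbing arm, in the plane of the point lifting_bar; on the sliding carriage, at (70, -62, 145) with the crank at 0. Each crank turn drives the carriage 100 mm towards the panel and back; the crank holds it
- lifting_bar (a point): steel lifting bar, diameter 16 mm, along y (-22 to -90) from the weight at the free end of the rubbing arm. The point is on its axis at y = -62: pivot + (165 cos a - 12 sin a, 0, 165 sin a + 12 cos a), a the arm angle. Rigid with the arm, it turns between the fingers as the arm swings
- rub_arm (a joint): rubbing arm angle, rad; 0: down, level, finger on the panel (stop); 1.85: parked, leaning back past upright over the drive head on its stop, held by its weight. Below about 1.45 it falls down if let go. Lifting the bar takes about 8 N
- beaker_rim (a point): loose glass beaker, diameter 84 mm, 110 mm tall; centre of its mouth
- wash_bottle: loose white wash bottle, diameter 68 mm, 190 mm tall, blue cap and bent spout; origin under its middle
- panel_pack: loose flat pack of spare panels, 150 x 100 x 26 mm; origin under its middle

How it is judged (in metres and radians):
On the way, in this order (a step that is already met when the one before it is completed fails the run):
1. the arm is down with its finger on the panel, before the crank is turned (value of joint rub_arm below 0.04 rad and value of joint crank below 1 rad), for 0.2 s.
2. the crank has made three full turns with the arm down (value of joint rub_arm below 0.06 rad and value of joint crank between 18.35 and 19.35 rad), for 0.2 s.
At the end, for the whole second after the job is handed in: The arm is parked (beyond 1.7 rad) and at rest, and the crank stands three turns on, within 0.5 rad of 18.85 (value of joint rub_arm above 1.7 rad and velocity of joint rub_arm between -0.1 and 0.1 rad/s and value of joint crank between 18.35 and 19.35 rad); the robot touches nothing.
It fails at once if the arm is dropped: it comes down faster than 2.5 rad/s (about 0.4 m/s at the finger) near the panel (value of joint rub_arm below 0.6 rad and velocity of joint rub_arm below -2.5 rad/s).
It fails at once if the crank is turned (more than 1 rad from its home position) with the finger off the panel (value of joint rub_arm above 0.15 rad and value of joint crank between 1 and 17.85 rad).
It fails at once if the crank is turned more than 1 rad beyond the third turn, or more than 1 rad the wrong way (value of joint crank above 19.85 rad or value of joint crank below -1 rad).
It fails at once if a bystander is moved more than 25 mm (distance of any of beaker_rim, wash_bottle, panel_pack from where it was at the start of the episode above 0.025 m).
It also fails if it takes over 72 s, if anything falls off the work surface, if the arm or the gripper's body presses on something with over 40 N, if the wrist force passes 120 N, or if a joint passes its speed limit or range.

## Working session

There is one attempt and no reset: what is moved stays moved. The work goes in short steps, Python scripts to look and compute and a tool call to move; the robot and the scene stay as the last step left them, time stands still between calls to the robot, and variables do not carry over. Pictures are saved under pics/ and viewed, at most 10 in all, crops included, and the job is handed in when it is done.

Besides the shell and the picture viewer there is one more tool, called after ">>>" as name(argument=value, ...) on one line, values as JSON. apply_moves: Moves the arm, as the interface text tells. Its arguments: {"type":"object","properties":{"targets":{"type":"array","items":{"type":"object","properties":{"dp":{"type":"array","items":{"type":"number"}},"yaw":{"type":"number"}}}},"grip":{"type":"number"},"squeeze":{"type":"number"}},"required":["targets"]}

```bash
ls; mkdir -p pics
python3 - <<'E'
from plant import get_state,cams,r
import cv2,numpy as np
print(get_state()); print([a for a in dir(r) if a[0]!='_'])
for n in ("scene","side"):
    c=cams.capture(n); np.savez('pics/'+n+'.npz',**c); cv2.imwrite(f'pics/{n}0.png',c['image'][...,::-1])
    print(n,{k:c[k] for k in c if k not in('image','range_z')})
E
```

```text
pics
{'time_s': 0.0, 'joints': array([ 1.65073698e+01,  2.05909103e+01,  6.34407960e-01, -2.20395892e-02,
       -7.01341178e+01, -1.65073751e+01]), 'qd': array([-0.08341221,  0.03034241, -0.01164409,  0.00366597,  0.00653515,
        0.00101125]), 'joint_torque': array([-8.00930356e-04, -5.82726967e+01,  2.93058443e+01,  6.99745238e+00,
        6.93249181e-03, -2.06530804e-04]), 'tcp_pos': array([ 6.74556192e-01, -3.83687977e-06,  2.47627346e-01]), 'eef_rot': array([ 1.79907227e+02, -5.88676470e-03, -9.00075063e+01]), 'contact_force': array([ 0.26218589, -0.67888362, -0.42302011]), 'moment': array([ 0.05629832,  0.05547414, -0.00764164]), 'gripper_force': 0.0, 'gripper_width': 0.08731746685182294}
['Unreachable', 'close_job']
scene {'fx': 485.31883674543474, 'fy': 485.31883674543474, 'cx': 320.5469034004781, 'cy': 199.94370999596174, 'k1': -0.04433547439016357, 'R': array([[-0.05286354,  0.99859169, -0.00448189],
       [ 0.63663285,  0.03024363, -0.77057377],
       [-0.76935302, -0.04358858, -0.63733506]]), 't': array([ 0.0461048 , -0.272279  ,  1.43219975])}
side {'fx': 513.4177540722121, 'fy': 513.4177540722121, 'cx': 319.9346131678973, 'cy': 198.6896288154835, 'k1': -0.1435516872704302, 'R': array([[ 0.98876886, -0.14872176, -0.014764  ],
       [-0.11474998, -0.69217241, -0.7125516 ],
       [ 0.09575269,  0.70624301, -0.70146435]]), 't': array([-0.55910661,  0.16053207,  1.23415947])}
```

View pics/scene0.png

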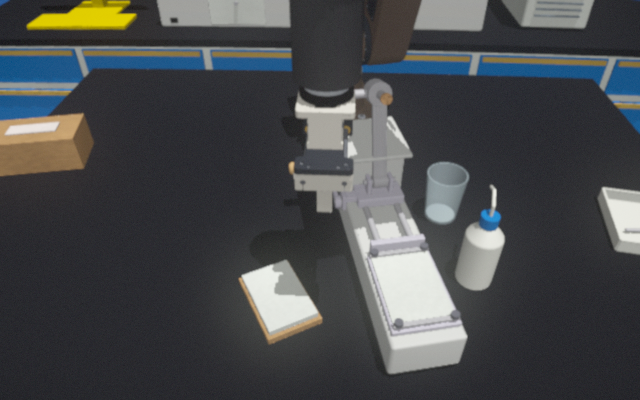

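View pics/side0.png

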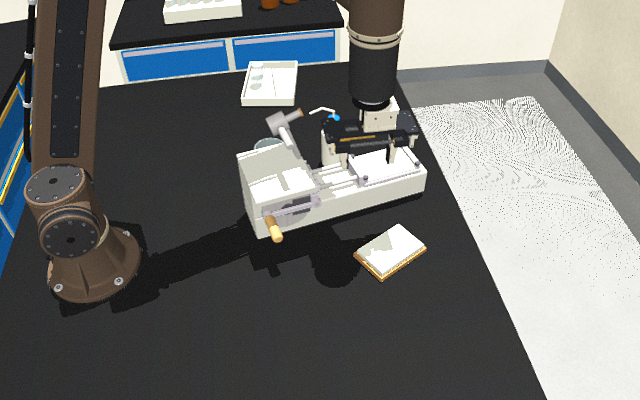

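Run:
```python
import cv2
a=cv2.imread('pics/side0.png')[95:245,230:430]; cv2.imwrite('pics/c1.png',cv2.resize(a,None,fx=4,fy=4,interpolation=cv2.INTER_CUBIC))
a=cv2.imread('pics/scene0.png')[75:375,285:485]; cv2.imwrite('pics/c2.png',cv2.resize(a,None,fx=2,fy=2,interpolation=cv2.INTER_CUBIC))
```

```text
(no output)
```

View pics/c1.png

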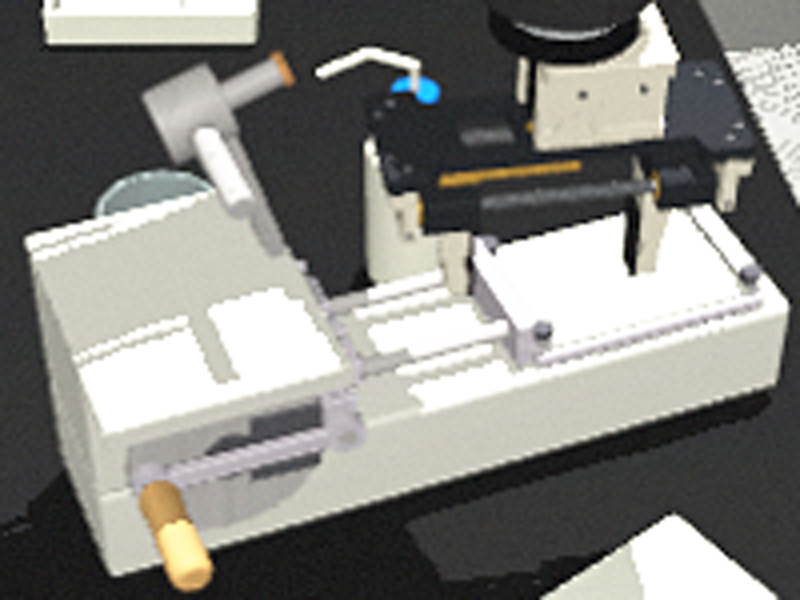

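View pics/c2.png

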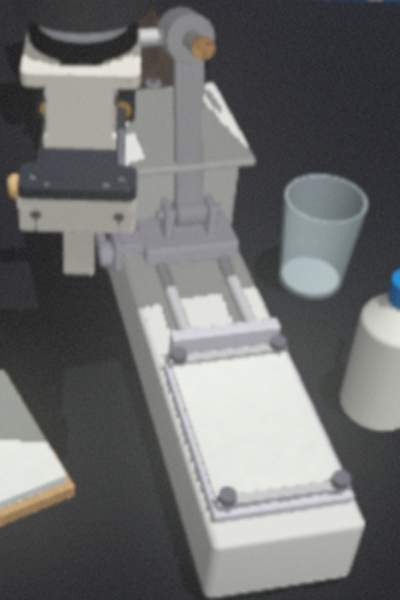

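```bash
cat > h.py <<'E'
import numpy as np
def proj(c,X):
    p=X@c['R'].T+c['t']; s=p[:,:2]/p[:,2:]; s=s*(1+c['k1']*(s**2).sum(1,keepdims=True))
    return s*[c['fx'],c['fy']]+[c['cx'],c['cy']]
def T2W(p,X):
    c,s=np.cos(p[2]),np.sin(p[2]); X=np.asarray(X,float)/1000
    return X@np.array([[c,s,0],[-s,c,0],[0,0,1]])+[p[0],p[1],0]
E
python3 - <<'E'
from h import *
from scipy.optimize import least_squares
sc=np.load('pics/scene.npz');sd=np.load('pics/side.npz')
A=[((-80,-115,194),107,432),((64,-115,194),355,372),((-80,60,194),28,238),((390,-60,85),780,322),((390,-60,0),778,383),((-80,-60,0),113,575)]
B=[((390,-60,85),212,547),((390,60,85),363,522),((390,-60,0),208,597),((390,60,0),352,575)]
h=np.array([192,572])/4+[230,95]
def bar(a): return 70+165*np.cos(a)-12*np.sin(a),145+165*np.sin(a)+12*np.cos(a)
def f(p):
    ra=proj(sd,T2W(p,[a[0] for a in A]))-(np.array([a[1:] for a in A])/4+[230,95])
    rb=proj(sc,T2W(p,[a[0] for a in B]))-(np.array([a[1:] for a in B])/2+[285,75])
    rh=proj(sd,T2W(p,[(-50*np.cos(p[3]),-160,105+50*np.sin(p[3]))]))-h
    x,z=bar(p[4]); rr=proj(sd,T2W(p,[(x,-90,z)]))-(np.array([242,203])/4+[230,95])
    return np.r_[ra.ravel(),rb.ravel(),rh.ravel(),rr.ravel()]
s=least_squares(f,[0.5,0,0.1,0,1.85],loss='soft_l1'); p=s.x
print(p,np.degrees(p[2])); print(f(p).reshape(-1,2).round(1).tolist())
np.save('pose.npy',p)
x,z=bar(p[4])
print(T2W(p,[(x,-62,z),(235,-62,157),(-50*np.cos(p[3]),-156,105+50*np.sin(p[3])),(0,-156,105),(50,-156,105),(290,0,98)]).round(4))
E
```

```text
[0.47302123 0.0787755  0.22176337 0.18931622 1.83406623] 12.706105078889443
[[-1.3, 0.0], [-0.9, -2.2], [-1.8, 0.5], [2.4, -4.7], [-1.1, 3.4], [-0.9, 4.8], [1.8, -0.2], [3.5, -0.0], [-1.2, 5.5], [-1.3, 4.4], [0.2, 0.0], [0.4, 0.9]]
[[ 0.5018  0.0217  0.3012]
 [ 0.7159  0.07    0.157 ]
 [ 0.4594 -0.0842  0.1144]
 [ 0.5073 -0.0734  0.105 ]
 [ 0.5561 -0.0624  0.105 ]
 [ 0.7559  0.1426  0.098 ]]
```

Run:
```python
from h import *
from scipy.optimize import least_squares
sc=np.load('pics/scene.npz');sd=np.load('pics/side.npz')
A=[((-80,-115,194),107,432),((64,-115,194),355,372),((-80,60,194),28,238),((390,-60,85),787,304)]
B=[((390,-60,85),212,547),((390,60,85),363,522)]
h=np.array([192,572])/4+[230,95]
def bar(a): return 70+165*np.cos(a)-12*np.sin(a),145+165*np.sin(a)+12*np.cos(a)
def f(p):
    ra=proj(sd,T2W(p,[a[0] for a in A]))-(np.array([a[1:] for a in A])/4+[230,95])
    rb=proj(sc,T2W(p,[a[0] for a in B]))-(np.array([a[1:] for a in B])/2+[285,75])
    rh=proj(sd,T2W(p,[(-50*np.cos(p[3]),-160,105+50*np.sin(p[3]))]))-h
    x,z=bar(p[4]); rr=proj(sd,T2W(p,[(x,-90,z)]))-(np.array([242,203])/4+[230,95])
    return np.r_[ra.ravel(),rb.ravel(),rh.ravel(),rr.ravel()]
s=least_squares(f,[0.5,0,0.1,0,1.85],loss='soft_l1'); p=s.x
print(p,np.degrees(p[2])); print(f(p).reshape(-1,2).round(1).tolist())
np.save('pose.npy',p)
# depth check: side pixels back to tester frame
def unp(c,u,v):
    d=c['range_z'][int(round(v)),int(round(u))]; s=(np.array([u,v])-[c['cx'],c['cy']])/[c['fx'],c['fy']]; q=s.copy()
    for _ in range(9): q=s/(1+c['k1']*(q@q))
    X=c['R'].T@(d*np.r_[q,1]-c['t']); w=X-[p[0],p[1],0]; C,S=np.cos(p[2]),np.sin(p[2])
    return (1000*np.array([C*w[0]+S*w[1],-S*w[0]+C*w[1],w[2]])).round(1)
g=lambda u,v:(u/4+230,v/4+95)
for n,q in dict(cover=(250,330),coverfrontL=(120,425),coverR=(345,368),handletip=(185,555),handle=(178,530),wgt=(190,115),bar=(220,165),barend=(235,195),panel=(580,260),face=(600,390)).items(): print(n,unp(sd,*g(*q)))
x,z=bar(p[4])
print(T2W(p,[(x,-62,z),(235,-62,157),(-50*np.cos(p[3]),-156,105+50*np.sin(p[3])),(0,-156,105),(50,-156,105),(290,0,98)]).round(4))
```

```text
[0.47358341 0.07754896 0.2169647  0.21444819 1.83480649] 12.43116163006896
[[-1.3, 0.4], [-0.8, -1.7], [-1.5, 0.6], [1.3, 0.6], [-0.3, 0.2], [1.7, 0.6], [0.2, 0.0], [0.5, 1.3]]
cover [ 21.2 -65.3 192.9]
coverfrontL [ -68.5 -109.9  191.4]
coverR [  60.8 -112.3  190.5]
handletip [ -50.  -150.7  120.7]
handle [ -47.7 -130.   119.1]
wgt [ 10.4 -14.8 311.4]
bar [ 12.9 -58.7 307.8]
barend [ 11.3 -89.  310.4]
panel [272.7  17.7 100. ]
face [254.7 -56.5  54.4]
[[ 0.5019  0.0203  0.3012]
 [ 0.7164  0.0676  0.157 ]
 [ 0.4595 -0.0853  0.1156]
 [ 0.5072 -0.0748  0.105 ]
 [ 0.556  -0.064   0.105 ]
 [ 0.7568  0.14    0.098 ]]
```

>>> apply_moves(targets=[{"dp": [0, 0, 0.04], "yaw": 6}, {"dp": [0, 0, 0.08], "yaw": 12.4}, {"dp": [0, 0, 0.1], "yaw": 12.4}, {"dp": [-0.03, 0.003, 0.1], "yaw": 12.4}, {"dp": [-0.06, 0.006, 0.1], "yaw": 12.4}, {"dp": [-0.09, 0.009, 0.1], "yaw": 12.4}, {"dp": [-0.12, 0.012, 0.1], "yaw": 12.4}, {"dp": [-0.15, 0.015, 0.1], "yaw": 12.4}, {"dp": [-0.173, 0.018, 0.1], "yaw": 12.4}, {"dp": [-0.173, 0.018, 0.1], "yaw": 12.4}, {"dp": [-0.173, 0.018, 0.1], "yaw": 12.4}, {"dp": [-0.173, 0.018, 0.1], "yaw": 12.4}], grip=-1)

```text
time_s: 1.1
tcp_pos: [0.5022, 0.0181, 0.3487]
eef_rot: [-180.0, 0.0, -77.6]
contact_force: [0.4, 1.1, 0.7]
gripper_width: 0.0876
gripper_force: 0.0
```

Run:
```python
from plant import get_state,cams
import cv2
print({k:v.round(3) if hasattr(v,'round') else v for k,v in get_state().items()})
c=cams.capture('side'); s=cams.capture('wrist'); print(s['T_tool_cam'])
cv2.imwrite('pics/s1.png',cv2.hconcat([cv2.resize(c['image'][60:260,200:460,::-1],(390,300)),cv2.resize(s['image'][...,::-1],(400,300))]))
```

```text
{'time_s': 1.1, 'joints': array([ 2.4500e+01,  1.0170e+00, -1.0881e+01,  4.0000e-03, -7.8076e+01,
       -1.2080e+01]), 'qd': array([-0.467,  1.525,  0.567,  0.02 , -0.052, -0.043]), 'joint_torque': array([ 1.9600e-01, -3.3533e+01,  3.0267e+01,  7.2610e+00, -2.5000e-02,
       -1.8000e-02]), 'tcp_pos': array([0.502, 0.018, 0.349]), 'eef_rot': array([-1.79973e+02,  2.00000e-03, -7.75790e+01]), 'contact_force': array([0.404, 1.112, 0.651]), 'moment': array([0.01 , 0.011, 0.005]), 'gripper_force': 0.0, 'gripper_width': 0.08759941073809803}
[[ 4.34388053e-04 -9.67529600e-01 -2.52757364e-01  6.86653370e-02]
 [ 9.99999851e-01  5.03859138e-04 -2.10125003e-04 -6.37701685e-04]
 [ 3.30656268e-04 -2.52757235e-01  9.67529674e-01 -1.36906641e-01]
 [ 0.00000000e+00  0.00000000e+00  0.00000000e+00  1.00000000e+00]]
```

View pics/s1.png

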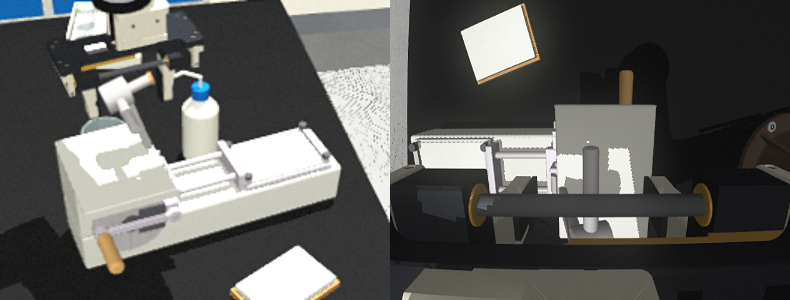

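>>> apply_moves(targets=[{"dp": [0, 0, -0.02], "yaw": 0}, {"dp": [0, 0, -0.035], "yaw": 0}, {"dp": [0, 0, -0.045], "yaw": 0}, {"dp": [0, 0, -0.045], "yaw": 0}, {"dp": [0, 0, -0.045], "yaw": 0}])

```text
time_s: 1.62
tcp_pos: [0.5023, 0.0178, 0.3031]
eef_rot: [179.9, -0.0, -77.6]
contact_force: [1.0, -0.7, 0.2]
gripper_width: 0.0877
gripper_force: 0.0
```

>>> apply_moves(targets=[{"dp": [0, 0, 0], "yaw": 0}, {"dp": [0, 0, 0], "yaw": 0}, {"dp": [0, 0, 0], "yaw": 0}, {"dp": [0, 0, 0], "yaw": 0}, {"dp": [0, 0, 0], "yaw": 0}, {"dp": [0, 0, 0], "yaw": 0}, {"dp": [0, 0, 0], "yaw": 0}, {"dp": [0, 0, 0], "yaw": 0}, {"dp": [0, 0, 0], "yaw": 0}, {"dp": [0, 0, 0], "yaw": 0}], grip=1, squeeze=40)

```text
time_s: 2.45
tcp_pos: [0.502, 0.018, 0.3036]
eef_rot: [180.0, 0.0, -77.6]
contact_force: [0.7, -0.3, -0.2]
gripper_width: 0.0266
gripper_force: 0.0
```

Run:
```python
from h import *
p=np.load('pose.npy')
def bar(a): return np.array([70+165*np.cos(a)-12*np.sin(a),-64,145+165*np.sin(a)+12*np.cos(a)])
A=np.linspace(1.835,0,41)
W=T2W(p,[bar(a) for a in A]); D=(W-W[0]).round(4)
for i in range(1,41): print(i,round(A[i],2),D[i].tolist(),(D[i]-D[20]).round(4).tolist() if i>20 else '')
```

```text
1 1.79 [0.007, 0.0016, 0.0023] 
2 1.74 [0.0142, 0.0031, 0.0044] 
3 1.7 [0.0214, 0.0047, 0.006] 
4 1.65 [0.0287, 0.0063, 0.0074] 
5 1.61 [0.0361, 0.008, 0.0083] 
6 1.56 [0.0435, 0.0096, 0.009] 
7 1.51 [0.0509, 0.0112, 0.0093] 
8 1.47 [0.0583, 0.0128, 0.0092] 
9 1.42 [0.0657, 0.0145, 0.0088] 
10 1.38 [0.073, 0.0161, 0.0081] 
11 1.33 [0.0804, 0.0177, 0.007] 
12 1.28 [0.0877, 0.0193, 0.0055] 
13 1.24 [0.0949, 0.0209, 0.0038] 
14 1.19 [0.102, 0.0225, 0.0016] 
15 1.15 [0.109, 0.024, -0.0008] 
16 1.1 [0.1159, 0.0255, -0.0036] 
17 1.06 [0.1227, 0.027, -0.0067] 
18 1.01 [0.1293, 0.0285, -0.0101] 
19 0.96 [0.1357, 0.0299, -0.0138] 
20 0.92 [0.142, 0.0313, -0.0178] 
21 0.87 [0.1481, 0.0327, -0.0221] [0.0061, 0.0014, -0.0043]
22 0.83 [0.154, 0.034, -0.0267] [0.012, 0.0027, -0.0089]
23 0.78 [0.1597, 0.0352, -0.0316] [0.0177, 0.0039, -0.0138]
24 0.73 [0.1652, 0.0364, -0.0367] [0.0232, 0.0051, -0.0189]
25 0.69 [0.1704, 0.0376, -0.0421] [0.0284, 0.0063, -0.0243]
26 0.64 [0.1754, 0.0387, -0.0477] [0.0334, 0.0074, -0.0299]
27 0.6 [0.1801, 0.0397, -0.0535] [0.0381, 0.0084, -0.0357]
28 0.55 [0.1846, 0.0407, -0.0596] [0.0426, 0.0094, -0.0418]
29 0.5 [0.1888, 0.0416, -0.0659] [0.0468, 0.0103, -0.0481]
30 0.46 [0.1927, 0.0425, -0.0723] [0.0507, 0.0112, -0.0545]
31 0.41 [0.1963, 0.0433, -0.0789] [0.0543, 0.012, -0.0611]
32 0.37 [0.1996, 0.044, -0.0857] [0.0576, 0.0127, -0.0679]
33 0.32 [0.2026, 0.0447, -0.0927] [0.0606, 0.0134, -0.0749]
34 0.28 [0.2053, 0.0452, -0.0997] [0.0633, 0.0139, -0.0819]
35 0.23 [0.2076, 0.0458, -0.1069] [0.0656, 0.0145, -0.0891]
36 0.18 [0.2097, 0.0462, -0.1142] [0.0677, 0.0149, -0.0964]
37 0.14 [0.2114, 0.0466, -0.1216] [0.0694, 0.0153, -0.1038]
38 0.09 [0.2128, 0.0469, -0.1291] [0.0708, 0.0156, -0.1113]
39 0.05 [0.2138, 0.0471, -0.1366] [0.0718, 0.0158, -0.1188]
40 0.0 [0.2145, 0.0473, -0.1441] [0.0725, 0.016, -0.1263]
```

>>> apply_moves(targets=[{"dp": [0, 0, 0], "yaw": 0}, {"dp": [0, 0, 0], "yaw": 0}, {"dp": [0, 0, 0], "yaw": 0}, {"dp": [0, 0, 0], "yaw": 0}, {"dp": [0, 0, 0], "yaw": 0}, {"dp": [0, 0, 0], "yaw": 0}])

```text
time_s: 2.95
tcp_pos: [0.502, 0.018, 0.3036]
eef_rot: [180.0, 0.0, -77.6]
contact_force: [-0.1, -0.2, -0.6]
gripper_width: 0.0151
gripper_force: 40.0
```

Bar is gripped (15–16 mm). Swing it down along the arc.

>>> apply_moves(targets=[{"dp": [0.004, 0.001, 0.0013], "yaw": 0}, {"dp": [0.0105, 0.0023, 0.0033], "yaw": 0}, {"dp": [0.0178, 0.0039, 0.0052], "yaw": 0}, {"dp": [0.025, 0.0055, 0.0067], "yaw": 0}, {"dp": [0.0324, 0.0071, 0.0079], "yaw": 0}, {"dp": [0.0398, 0.0088, 0.0087], "yaw": 0}, {"dp": [0.0472, 0.0104, 0.0092], "yaw": 0}, {"dp": [0.0546, 0.012, 0.0093], "yaw": 0}, {"dp": [0.062, 0.0136, 0.009], "yaw": 0}, {"dp": [0.0694, 0.0153, 0.0085], "yaw": 0}, {"dp": [0.0767, 0.0169, 0.0076], "yaw": 0}, {"dp": [0.084, 0.0185, 0.0063], "yaw": 0}, {"dp": [0.0913, 0.0201, 0.0047], "yaw": 0}, {"dp": [0.0985, 0.0217, 0.0027], "yaw": 0}, {"dp": [0.1055, 0.0232, 0.0004], "yaw": 0}, {"dp": [0.1125, 0.0247, -0.0022], "yaw": 0}, {"dp": [0.1193, 0.0262, -0.0051], "yaw": 0}, {"dp": [0.126, 0.0278, -0.0084], "yaw": 0}, {"dp": [0.1357, 0.0299, -0.0138], "yaw": 0}, {"dp": [0.142, 0.0313, -0.0178], "yaw": 0}])

```text
time_s: 4.62
tcp_pos: [0.6453, 0.0494, 0.2852]
eef_rot: [-180.0, -0.0, -77.6]
contact_force: [1.4, -4.2, 0.5]
gripper_width: 0.0151
gripper_force: 40.0
```

>>> apply_moves(targets=[{"dp": [0.0061, 0.0014, -0.0043], "yaw": 0}, {"dp": [0.012, 0.0027, -0.0089], "yaw": 0}, {"dp": [0.0177, 0.0039, -0.0138], "yaw": 0}, {"dp": [0.0232, 0.0051, -0.0189], "yaw": 0}, {"dp": [0.0284, 0.0063, -0.0243], "yaw": 0}, {"dp": [0.0334, 0.0074, -0.0299], "yaw": 0}, {"dp": [0.0381, 0.0084, -0.0357], "yaw": 0}, {"dp": [0.0426, 0.0094, -0.0418], "yaw": 0}, {"dp": [0.0468, 0.0103, -0.0481], "yaw": 0}, {"dp": [0.0507, 0.0112, -0.0545], "yaw": 0}, {"dp": [0.0543, 0.012, -0.0611], "yaw": 0}, {"dp": [0.0576, 0.0127, -0.0679], "yaw": 0}, {"dp": [0.0606, 0.0134, -0.0749], "yaw": 0}, {"dp": [0.0633, 0.0139, -0.0819], "yaw": 0}, {"dp": [0.0656, 0.0145, -0.0891], "yaw": 0}, {"dp": [0.0677, 0.0149, -0.0964], "yaw": 0}, {"dp": [0.0694, 0.0153, -0.1038], "yaw": 0}, {"dp": [0.0708, 0.0156, -0.1113], "yaw": 0}, {"dp": [0.0718, 0.0158, -0.1188], "yaw": 0}, {"dp": [0.0722, 0.0159, -0.1225], "yaw": 0}])

```text
time_s: 6.28
tcp_pos: [0.7181, 0.0653, 0.1617]
eef_rot: [-179.9, -0.0, -77.6]
contact_force: [7.0, -3.7, -2.5]
gripper_width: 0.0146
gripper_force: 40.0
```

>>> apply_moves(targets=[{"dp": [0, 0, -0.002], "yaw": 0}, {"dp": [0, 0, -0.004], "yaw": 0}, {"dp": [0, 0, -0.005], "yaw": 0}, {"dp": [0, 0, -0.005], "yaw": 0}, {"dp": [0, 0, -0.005], "yaw": 0}, {"dp": [0, 0, -0.005], "yaw": 0}])

```text
time_s: 6.78
tcp_pos: [0.7185, 0.0654, 0.1578]
eef_rot: [-179.8, -0.0, -77.6]
contact_force: [7.1, -4.4, -3.8]
gripper_width: 0.0149
gripper_force: 40.0
```

>>> apply_moves(targets=[{"dp": [0, 0, -0.002], "yaw": 0}, {"dp": [0, 0, -0.004], "yaw": 0}, {"dp": [0, 0, -0.005], "yaw": 0}, {"dp": [0, 0, -0.005], "yaw": 0}, {"dp": [0, 0, -0.005], "yaw": 0}])

```text
time_s: 7.2
tcp_pos: [0.7189, 0.0655, 0.153]
eef_rot: [-179.7, -0.0, -77.6]
contact_force: [8.3, -4.2, -2.6]
gripper_width: 0.0149
gripper_force: 40.0
```

Run:
```python
from plant import get_state,cams
import cv2
print(get_state()['tcp_pos'],get_state()['contact_force'])
c=cams.capture('side')
cv2.imwrite('pics/s2.png',cv2.resize(c['image'][90:250,230:440,::-1],(788,600)))
```

```text
[0.71892675 0.06547123 0.15300033] [ 8.32611885 -4.24181197 -2.55997633]
```

View pics/s2.png

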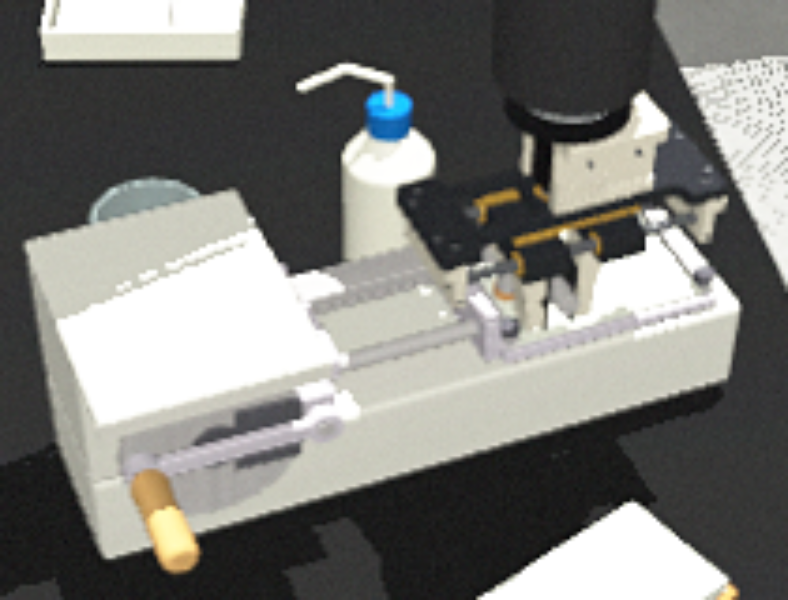

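>>> apply_moves(targets=[{"dp": [0, 0, -0.002], "yaw": 0}, {"dp": [0, 0, -0.004], "yaw": 0}, {"dp": [0, 0, -0.004], "yaw": 0}, {"dp": [0, 0, -0.004], "yaw": 0}])

```text
time_s: 7.58
tcp_pos: [0.7192, 0.0654, 0.1515]
eef_rot: [-179.6, -0.0, -77.6]
contact_force: [3.0, -4.8, 7.3]
gripper_width: 0.0151
gripper_force: 40.0
```

>>> apply_moves(targets=[{"dp": [0, 0, -0.002], "yaw": 0}, {"dp": [0, 0, -0.004], "yaw": 0}, {"dp": [0, 0, -0.004], "yaw": 0}, {"dp": [0, 0, -0.004], "yaw": 0}])

```text
time_s: 7.92
tcp_pos: [0.7196, 0.0653, 0.1502]
eef_rot: [-179.5, -0.1, -77.5]
contact_force: [-2.2, -5.1, 21.4]
gripper_width: 0.0146
gripper_force: 40.0
```

```bash
cat >> h.py <<'E'
def cloud(c):
    import cv2
    h,w=c['range_z'].shape; u,v=np.meshgrid(np.arange(w),np.arange(h))
    s=np.stack([(u-c['cx'])/c['fx'],(v-c['cy'])/c['fy']],-1); q=s.copy()
    for _ in range(8): q=s/(1+c['k1']*(q**2).sum(-1,keepdims=True))
    d=c['range_z'][...,None]; P=np.concatenate([q*d,d],-1)
    return ((P-c['t'])@c['R'])[c['range_z']>0]
E
python3 - <<'E'
from h import *
from plant import get_state,cams
from scipy.spatial.transform import Rotation as Ro
s=get_state(); R=Ro.from_euler('xyz',s['eef_rot'],degrees=True).as_matrix()
P=np.vstack([cloud(cams.capture(n)) for n in('scene','side')])
Q=(P-s['tcp_pos'])@R*1000
Q=Q[(abs(Q[:,0])<140)&(abs(Q[:,1])<140)&(Q[:,2]<0)&(Q[:,2]>-320)]
for z in range(-320,0,10):
    q=Q[(Q[:,2]>=z)&(Q[:,2]<z+10)]
    if len(q)>5: print(z,len(q),'x',np.percentile(q[:,0],[1,99]).round(),'y',np.percentile(q[:,1],[1,99]).round())
E
```

```text
-320 1125 x [-135.   50.] y [-49.  49.]
-310 862 x [-48.  52.] y [-50.  51.]
-300 731 x [-39.  49.] y [-47.  48.]
-290 651 x [-37.  49.] y [-47.  48.]
-280 736 x [-38.  47.] y [-46.  46.]
-270 707 x [-37.  47.] y [-46.  47.]
-260 701 x [-38.  47.] y [-46.  47.]
-250 692 x [-38.  47.] y [-46.  47.]
-240 645 x [-37.  47.] y [-46.  47.]
-230 629 x [-38.  47.] y [-46.  47.]
-220 629 x [-37.  47.] y [-46.  47.]
-210 607 x [-38.  47.] y [-45.  47.]
-200 598 x [-36.  47.] y [-45.  47.]
-190 571 x [-37.  47.] y [-45.  47.]
-180 452 x [-38.  47.] y [-45.  47.]
-170 24 x [-6. 41.] y [-31.  44.]
-160 598 x [-30.  38.] y [-36.  39.]
-150 1044 x [-37.  40.] y [-49.  36.]
-140 368 x [-37.  41.] y [-49.  18.]
-130 217 x [-21.  23.] y [-50.  17.]
-120 324 x [-21.  26.] y [-50.  18.]
-110 332 x [-21.  27.] y [-49.  18.]
-100 409 x [-24.  27.] y [-50.  90.]
-90 2535 x [-36.  40.] y [-95.  98.]
-80 574 x [-37.  40.] y [-95.  98.]
-70 1026 x [-37.  40.] y [-92.  90.]
-60 630 x [-36.  40.] y [-88.  90.]
-50 219 x [-36.  40.] y [-88.  91.]
-40 14 x [-13.  13.] y [-19. -10.]
-30 352 x [-86.  11.] y [-21.  26.]
-20 119 x [-83.  24.] y [-24.  28.]
-10 405 x [-81.  24.] y [-19. 138.]
```

>>> apply_moves(targets=[{"dp": [0, 0, 0.004], "yaw": 0}, {"dp": [0, 0, 0.004], "yaw": 0}, {"dp": [0, 0, 0.004], "yaw": 0}, {"dp": [0, 0, 0.004], "yaw": 0}, {"dp": [0, 0, 0.004], "yaw": 0}, {"dp": [0, 0, 0.004], "yaw": 0}], grip=-1)

```text
time_s: 8.52
tcp_pos: [0.716, 0.0654, 0.1484]
eef_rot: [179.9, 0.0, -77.6]
contact_force: [-0.0, 0.2, 0.0]
gripper_width: 0.0493
gripper_force: 0.0
```

>>> apply_moves(targets=[{"dp": [0, 0, 0.02], "yaw": 0}, {"dp": [0, 0, 0.05], "yaw": 0}, {"dp": [0, 0, 0.08], "yaw": 0}, {"dp": [-0.01, -0.006, 0.11], "yaw": 0}, {"dp": [-0.03, -0.018, 0.11], "yaw": 0}, {"dp": [-0.05, -0.03, 0.11], "yaw": 0}, {"dp": [-0.075, -0.045, 0.11], "yaw": 0}, {"dp": [-0.1, -0.06, 0.11], "yaw": 0}, {"dp": [-0.125, -0.075, 0.11], "yaw": 0}, {"dp": [-0.15, -0.09, 0.11], "yaw": 0}, {"dp": [-0.175, -0.105, 0.11], "yaw": 0}, {"dp": [-0.2, -0.12, 0.11], "yaw": 0}, {"dp": [-0.225, -0.135, 0.11], "yaw": 0}, {"dp": [-0.245, -0.147, 0.11], "yaw": 0}, {"dp": [-0.259, -0.154, 0.11], "yaw": 0}, {"dp": [-0.259, -0.154, 0.11], "yaw": 0}, {"dp": [-0.259, -0.154, 0.11], "yaw": 0}, {"dp": [-0.259, -0.154, 0.11], "yaw": 0}, {"dp": [-0.259, -0.154, 0.11], "yaw": 0}])

```text
time_s: 10.1
tcp_pos: [0.458, -0.0884, 0.2591]
eef_rot: [180.0, -0.0, -77.6]
contact_force: [0.1, -1.0, 0.1]
gripper_width: 0.0875
gripper_force: 0.0
```

Run:
```python
from h import *
from plant import get_state,cams
from scipy.spatial.transform import Rotation as Ro
import cv2
s=get_state(); R=Ro.from_euler('xyz',s['eef_rot'],degrees=True).as_matrix(); print(s['tcp_pos'],s['eef_rot'],s['contact_force'])
c=cams.capture('wrist'); T=c['T_tool_cam']
c['R']=T[:3,:3].T; c['t']=-T[:3,:3].T@T[:3,3]
W=cloud(c)@R.T+s['tcp_pos']
p=np.load('pose.npy'); C,S=np.cos(p[2]),np.sin(p[2]); w=W-[p[0],p[1],0]
X=1000*np.c_[C*w[:,0]+S*w[:,1],-S*w[:,0]+C*w[:,1],w[:,2]]
cov=X[(abs(X[:,2]-194)<8)&(abs(X[:,0]+8)<60)&(X[:,1]>-135)]; print('cover y min',np.percentile(cov[:,1],[.2,1,3]),'z',np.median(cov[:,2]),len(cov))
h=X[(abs(X[:,0]+49)<25)&(X[:,1]<-118)&(X[:,1]>-190)&(X[:,2]>90)&(X[:,2]<140)]
print('handle',len(h),h.min(0),h.max(0)); t=h[h[:,2]>h[:,2].max()-3]; print('top x',np.median(t[:,0]),'x range',np.percentile(h[:,0],[1,99]))
for y in range(-166,-118,4):
    k=h[(h[:,1]>=y)&(h[:,1]<y+4)]
    if len(k): print(y,len(k),k[:,0].min().round(1),k[:,0].max().round(1),k[:,2].max().round(1))
c2=cams.capture('scene')
cv2.imwrite('pics/w3.png',cv2.hconcat([cv2.resize(c['image'][...,::-1],(400,300)),cv2.resize(c2['image'][75:375,285:485,::-1],(250,375))[:300]]))
P=cloud(c2)-[p[0],p[1],0]; Y=1000*np.c_[C*P[:,0]+S*P[:,1],-S*P[:,0]+C*P[:,1],P[:,2]]
k=Y[(abs(Y[:,0]-236)<12)&(Y[:,1]>-86)&(Y[:,1]<-30)&(Y[:,2]>110)]; print('bar',len(k),np.median(k,0) if len(k) else 0, k.max(0) if len(k) else 0)
```

```text
[ 0.45800672 -0.08840861  0.25911091] [ 1.79993902e+02 -2.34408371e-03 -7.75770097e+01] [ 0.09088144 -1.02481208  0.08198394]
cover y min [-113.21101209 -112.82232334 -112.31654419] z 194.77740724937155 4156
handle 1219 [ -59.31286218 -159.25212295  101.34358517] [ -35.32064326 -118.0033664   122.07800922]
top x -47.405075117075555 x range [-59.03872917 -35.61793122]
-162 86 -56.3 -39.2 118.2
-158 142 -59.1 -35.6 121.0
-154 118 -59.0 -35.6 121.1
-150 122 -59.0 -35.6 122.1
-146 116 -59.0 -35.5 122.0
-142 110 -59.1 -35.4 121.4
-138 110 -59.2 -35.3 121.7
-134 108 -59.3 -36.3 122.0
-130 106 -58.2 -36.3 121.4
-126 100 -58.3 -36.2 121.1
-122 101 -58.4 -36.1 121.5
bar 335 [240.19746685 -58.02926355 163.54851611] [244.52345529 -30.11003704 168.89169002]
```

View pics/w3.png

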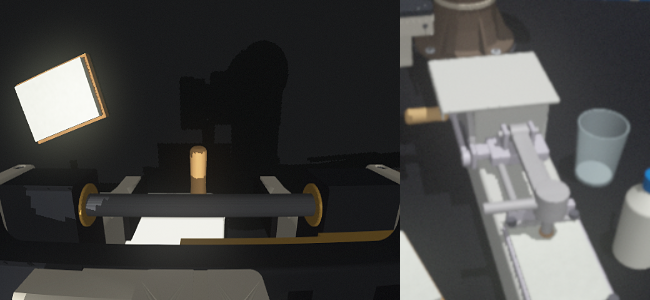

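>>> apply_moves(targets=[{"dp": [0.003, 0.0026, -0.03], "yaw": 0}, {"dp": [0.003, 0.0026, -0.06], "yaw": 0}, {"dp": [0.003, 0.0026, -0.09], "yaw": 0}, {"dp": [0.003, 0.0026, -0.115], "yaw": 0}, {"dp": [0.003, 0.0026, -0.135], "yaw": 0}, {"dp": [0.003, 0.0026, -0.147], "yaw": 0}, {"dp": [0.003, 0.0026, -0.147], "yaw": 0}, {"dp": [0.003, 0.0026, -0.147], "yaw": 0}, {"dp": [0.003, 0.0026, -0.147], "yaw": 0}])

```text
time_s: 10.95
tcp_pos: [0.461, -0.086, 0.1129]
eef_rot: [-180.0, -0.0, -77.6]
contact_force: [0.0, -0.1, 0.4]
gripper_width: 0.0875
gripper_force: 0.0
```

>>> apply_moves(targets=[{"dp": [0, 0, 0], "yaw": 0}, {"dp": [0, 0, 0], "yaw": 0}, {"dp": [0, 0, 0], "yaw": 0}, {"dp": [0, 0, 0], "yaw": 0}, {"dp": [0, 0, 0], "yaw": 0}, {"dp": [0, 0, 0], "yaw": 0}, {"dp": [0, 0, 0], "yaw": 0}, {"dp": [0, 0, 0], "yaw": 0}, {"dp": [0, 0, 0], "yaw": 0}, {"dp": [0, 0, 0], "yaw": 0}, {"dp": [0, 0, 0], "yaw": 0}, {"dp": [0, 0, 0], "yaw": 0}, {"dp": [0, 0, 0], "yaw": 0}, {"dp": [0, 0, 0], "yaw": 0}], grip=1, squeeze=50)

```text
time_s: 12.12
tcp_pos: [0.4605, -0.0862, 0.1123]
eef_rot: [-180.0, -0.0, -77.6]
contact_force: [1.6, 0.1, -1.6]
gripper_width: 0.0225
gripper_force: 50.0
```

Run:
```python
from h import *
p=np.load('pose.npy')
q0=0.09
H=lambda q:(-50*np.cos(q),-158,105+50*np.sin(q))
q=q0+np.arange(0,25)*np.pi/12
W=T2W(p,[H(a) for a in q]); D=((W-W[0])).round(4)
for i in range(25): print(i,round(q[i],2),D[i].tolist())
```

```text
0 0.09 [0.0, 0.0, 0.0]
1 0.35 [0.0028, 0.0006, 0.0127]
2 0.61 [0.0087, 0.0019, 0.0243]
3 0.88 [0.0173, 0.0038, 0.0339]
4 1.14 [0.0281, 0.0062, 0.0409]
5 1.4 [0.0403, 0.0089, 0.0448]
6 1.66 [0.053, 0.0117, 0.0453]
7 1.92 [0.0655, 0.0144, 0.0424]
8 2.18 [0.0767, 0.0169, 0.0364]
9 2.45 [0.0861, 0.019, 0.0275]
10 2.71 [0.0929, 0.0205, 0.0165]
11 2.97 [0.0967, 0.0213, 0.0041]
12 3.23 [0.0973, 0.0214, -0.009]
13 3.49 [0.0945, 0.0208, -0.0217]
14 3.76 [0.0886, 0.0195, -0.0333]
15 4.02 [0.0799, 0.0176, -0.0429]
16 4.28 [0.0691, 0.0152, -0.0499]
17 4.54 [0.057, 0.0126, -0.0538]
18 4.8 [0.0442, 0.0098, -0.0543]
19 5.06 [0.0318, 0.007, -0.0514]
20 5.33 [0.0205, 0.0045, -0.0454]
21 5.59 [0.0111, 0.0025, -0.0365]
22 5.85 [0.0043, 0.001, -0.0255]
23 6.11 [0.0005, 0.0001, -0.013]
24 6.37 [0.0, 0.0, -0.0]
```

>>> apply_moves(targets=[{"dp": [0.001, 0.0002, 0.006], "yaw": 0}, {"dp": [0.0028, 0.0006, 0.0127], "yaw": 0}, {"dp": [0.0054, 0.0012, 0.0187], "yaw": 0}, {"dp": [0.0087, 0.0019, 0.0243], "yaw": 0}, {"dp": [0.0127, 0.0028, 0.0293], "yaw": 0}, {"dp": [0.0173, 0.0038, 0.0339], "yaw": 0}, {"dp": [0.0225, 0.005, 0.0377], "yaw": 0}, {"dp": [0.0281, 0.0062, 0.0409], "yaw": 0}, {"dp": [0.0341, 0.0075, 0.0432], "yaw": 0}, {"dp": [0.0403, 0.0089, 0.0448], "yaw": 0}, {"dp": [0.0466, 0.0103, 0.0454], "yaw": 0}, {"dp": [0.053, 0.0117, 0.0453], "yaw": 0}])

```text
time_s: 13.12
tcp_pos: [0.5138, -0.0745, 0.1595]
eef_rot: [-179.9, -0.0, -77.6]
contact_force: [-4.3, -0.4, 7.1]
gripper_width: 0.0221
gripper_force: 50.0
```

>>> apply_moves(targets=[{"dp": [0.0063, 0.0014, -0.001], "yaw": 0}, {"dp": [0.0125, 0.0027, -0.0029], "yaw": 0}, {"dp": [0.0183, 0.004, -0.0054], "yaw": 0}, {"dp": [0.0237, 0.0052, -0.0089], "yaw": 0}, {"dp": [0.0287, 0.0063, -0.013], "yaw": 0}, {"dp": [0.0331, 0.0073, -0.0178], "yaw": 0}, {"dp": [0.0368, 0.0081, -0.0231], "yaw": 0}, {"dp": [0.0399, 0.0088, -0.0288], "yaw": 0}, {"dp": [0.0421, 0.0093, -0.0349], "yaw": 0}, {"dp": [0.0437, 0.0096, -0.0412], "yaw": 0}, {"dp": [0.0443, 0.0097, -0.0478], "yaw": 0}, {"dp": [0.0443, 0.0097, -0.0543], "yaw": 0}])

```text
time_s: 14.12
tcp_pos: [0.5577, -0.0648, 0.1025]
eef_rot: [-180.0, -0.0, -77.6]
contact_force: [0.3, -1.5, 4.5]
gripper_width: 0.0223
gripper_force: 50.0
```

>>> apply_moves(targets=[{"dp": [-0.0011, -0.0002, -0.0065], "yaw": 0}, {"dp": [-0.0028, -0.0006, -0.0127], "yaw": 0}, {"dp": [-0.0055, -0.0012, -0.0187], "yaw": 0}, {"dp": [-0.0087, -0.0019, -0.0243], "yaw": 0}, {"dp": [-0.0127, -0.0028, -0.0294], "yaw": 0}, {"dp": [-0.0174, -0.0038, -0.0339], "yaw": 0}, {"dp": [-0.0225, -0.005, -0.0378], "yaw": 0}, {"dp": [-0.0282, -0.0062, -0.0409], "yaw": 0}, {"dp": [-0.0341, -0.0075, -0.0432], "yaw": 0}, {"dp": [-0.0403, -0.0088, -0.0448], "yaw": 0}, {"dp": [-0.0466, -0.0103, -0.0455], "yaw": 0}, {"dp": [-0.0531, -0.0116, -0.0453], "yaw": 0}])

```text
time_s: 15.12
tcp_pos: [0.5073, -0.0758, 0.0596]
eef_rot: [-179.6, -0.0, -77.5]
contact_force: [5.4, -0.9, 9.2]
gripper_width: 0.0221
gripper_force: 50.0
```

>>> apply_moves(targets=[{"dp": [-0.0063, -0.0014, 0.001], "yaw": 0}, {"dp": [-0.0124, -0.0028, 0.0029], "yaw": 0}, {"dp": [-0.0183, -0.004, 0.0055], "yaw": 0}, {"dp": [-0.0237, -0.0053, 0.0089], "yaw": 0}, {"dp": [-0.0287, -0.0063, 0.013], "yaw": 0}, {"dp": [-0.0331, -0.0073, 0.0178], "yaw": 0}, {"dp": [-0.0368, -0.0081, 0.0231], "yaw": 0}, {"dp": [-0.0399, -0.0088, 0.0288], "yaw": 0}, {"dp": [-0.0421, -0.0093, 0.0349], "yaw": 0}, {"dp": [-0.0437, -0.0097, 0.0413], "yaw": 0}, {"dp": [-0.0443, -0.0098, 0.0478], "yaw": 0}, {"dp": [-0.0442, -0.0098, 0.0543], "yaw": 0}])

```text
time_s: 16.12
tcp_pos: [0.4603, -0.0861, 0.1119]
eef_rot: [-179.9, 0.0, -77.6]
contact_force: [5.7, -2.2, -5.4]
gripper_width: 0.0223
gripper_force: 50.0
```

```bash
cat > chk.py <<'E'
from h import *
from plant import get_state,cams
s=get_state(); print(s['time_s'],s['tcp_pos'],s['contact_force'])
p=np.load('pose.npy'); C,S=np.cos(p[2]),np.sin(p[2])
P=cloud(cams.capture('side'))-[p[0],p[1],0]; X=1000*np.c_[C*P[:,0]+S*P[:,1],-S*P[:,0]+C*P[:,1],P[:,2]]
h=X[(abs(X[:,0]+48)<30)&(X[:,1]<-120)&(X[:,1]>-142)&(X[:,2]>60)&(X[:,2]<140)]
print('handle',len(h),h.min(0),h.max(0),np.median(h,0))
P=cloud(cams.capture('scene'))-[p[0],p[1],0]; Y=1000*np.c_[C*P[:,0]+S*P[:,1],-S*P[:,0]+C*P[:,1],P[:,2]]
k=Y[(abs(Y[:,0]-240)<14)&(Y[:,1]>-86)&(Y[:,1]<-30)&(Y[:,2]>110)]; print('bar',len(k),np.median(k,0) if len(k) else 0)
E
python3 chk.py
```

```text
16.1167 [ 0.46026081 -0.08613984  0.11191815] [ 5.67931728 -2.21625077 -5.40939595]
handle 16 [ -50.14404753 -140.90993313  112.56378568] [ -40.06326723 -121.31957995  121.2719373 ] [ -44.74386844 -127.4185111   117.69003863]
bar 333 [240.00427811 -58.27402363 163.43271017]
```

>>> apply_moves(targets=[{"dp": [0.001, 0.0002, 0.006], "yaw": 0}, {"dp": [0.0028, 0.0006, 0.0127], "yaw": 0}, {"dp": [0.0054, 0.0012, 0.0187], "yaw": 0}, {"dp": [0.0087, 0.0019, 0.0243], "yaw": 0}, {"dp": [0.0127, 0.0028, 0.0293], "yaw": 0}, {"dp": [0.0173, 0.0038, 0.0339], "yaw": 0}, {"dp": [0.0281, 0.0062, 0.0409], "yaw": 0}, {"dp": [0.0403, 0.0089, 0.0448], "yaw": 0}, {"dp": [0.053, 0.0117, 0.0453], "yaw": 0}, {"dp": [0.0655, 0.0144, 0.0424], "yaw": 0}, {"dp": [0.0767, 0.0169, 0.0364], "yaw": 0}, {"dp": [0.0861, 0.019, 0.0275], "yaw": 0}, {"dp": [0.0929, 0.0205, 0.0165], "yaw": 0}, {"dp": [0.0967, 0.0213, 0.0041], "yaw": 0}, {"dp": [0.0973, 0.0214, -0.009], "yaw": 0}])

```text
time_s: 17.47
tcp_pos: [0.5579, -0.0647, 0.1026]
eef_rot: [180.0, -0.0, -77.6]
contact_force: [-6.6, -2.6, 6.2]
gripper_width: 0.0223
gripper_force: 50.0
```

>>> apply_moves(targets=[{"dp": [-0.0011, -0.0002, -0.0065], "yaw": 0}, {"dp": [-0.0028, -0.0006, -0.0127], "yaw": 0}, {"dp": [-0.0087, -0.0019, -0.0243], "yaw": 0}, {"dp": [-0.0174, -0.0038, -0.0339], "yaw": 0}, {"dp": [-0.0282, -0.0062, -0.0409], "yaw": 0}, {"dp": [-0.0403, -0.0088, -0.0448], "yaw": 0}, {"dp": [-0.0531, -0.0116, -0.0453], "yaw": 0}, {"dp": [-0.0655, -0.0144, -0.0424], "yaw": 0}, {"dp": [-0.0768, -0.0169, -0.0364], "yaw": 0}, {"dp": [-0.0862, -0.0189, -0.0275], "yaw": 0}, {"dp": [-0.093, -0.0204, -0.0165], "yaw": 0}, {"dp": [-0.0952, -0.0209, -0.0104], "yaw": 0}, {"dp": [-0.0968, -0.0213, -0.004], "yaw": 0}, {"dp": [-0.0974, -0.0214, 0.0025], "yaw": 0}, {"dp": [-0.0973, -0.0214, 0.009], "yaw": 0}])

```text
time_s: 18.72
tcp_pos: [0.4604, -0.0861, 0.1126]
eef_rot: [-180.0, 0.0, -77.6]
contact_force: [4.3, -2.0, -5.6]
gripper_width: 0.0226
gripper_force: 50.0
```

```bash
python3 chk.py
```

```text
18.7167 [ 0.46039414 -0.08613533  0.11256059] [ 4.2862003  -1.98397699 -5.61290994]
handle 15 [ -50.70718994 -134.03595245  117.03679911] [ -40.64830789 -123.34089149  121.89594121] [ -46.08084559 -128.48135826  118.87125765]
bar 336 [240.18778948 -58.07521348 163.41866076]
```

>>> apply_moves(targets=[{"dp": [0.001, 0.0002, 0.006], "yaw": 0}, {"dp": [0.0028, 0.0006, 0.0127], "yaw": 0}, {"dp": [0.0054, 0.0012, 0.0187], "yaw": 0}, {"dp": [0.0087, 0.0019, 0.0243], "yaw": 0}, {"dp": [0.0127, 0.0028, 0.0293], "yaw": 0}, {"dp": [0.0173, 0.0038, 0.0339], "yaw": 0}, {"dp": [0.0281, 0.0062, 0.0409], "yaw": 0}, {"dp": [0.0403, 0.0089, 0.0448], "yaw": 0}, {"dp": [0.053, 0.0117, 0.0453], "yaw": 0}, {"dp": [0.0655, 0.0144, 0.0424], "yaw": 0}, {"dp": [0.0767, 0.0169, 0.0364], "yaw": 0}, {"dp": [0.0861, 0.019, 0.0275], "yaw": 0}, {"dp": [0.0929, 0.0205, 0.0165], "yaw": 0}, {"dp": [0.0967, 0.0213, 0.0041], "yaw": 0}, {"dp": [0.0973, 0.0214, -0.009], "yaw": 0}])

```text
time_s: 20.07
tcp_pos: [0.5579, -0.0648, 0.1025]
eef_rot: [180.0, -0.0, -77.6]
contact_force: [-6.3, -1.6, 5.0]
gripper_width: 0.0219
gripper_force: 50.0
```

>>> apply_moves(targets=[{"dp": [-0.0011, -0.0002, -0.0065], "yaw": 0}, {"dp": [-0.0028, -0.0006, -0.0127], "yaw": 0}, {"dp": [-0.0087, -0.0019, -0.0243], "yaw": 0}, {"dp": [-0.0174, -0.0038, -0.0339], "yaw": 0}, {"dp": [-0.0282, -0.0062, -0.0409], "yaw": 0}, {"dp": [-0.0403, -0.0088, -0.0448], "yaw": 0}, {"dp": [-0.0531, -0.0116, -0.0453], "yaw": 0}, {"dp": [-0.0655, -0.0144, -0.0424], "yaw": 0}, {"dp": [-0.0768, -0.0169, -0.0364], "yaw": 0}, {"dp": [-0.0862, -0.0189, -0.0275], "yaw": 0}, {"dp": [-0.093, -0.0204, -0.0165], "yaw": 0}, {"dp": [-0.0952, -0.0209, -0.0104], "yaw": 0}, {"dp": [-0.0968, -0.0213, -0.004], "yaw": 0}, {"dp": [-0.0974, -0.0214, 0.0025], "yaw": 0}, {"dp": [-0.0973, -0.0214, 0.006], "yaw": 0}, {"dp": [-0.0973, -0.0214, 0.006], "yaw": 0}, {"dp": [-0.0973, -0.0214, 0.006], "yaw": 0}, {"dp": [-0.0973, -0.0214, 0.006], "yaw": 0}])

```text
time_s: 21.57
tcp_pos: [0.4605, -0.0861, 0.1093]
eef_rot: [-180.0, -0.0, -77.6]
contact_force: [0.6, -0.6, 2.7]
gripper_width: 0.0223
gripper_force: 50.0
```

```bash
python3 chk.py
```

```text
21.5667 [ 0.46046027 -0.0861314   0.10930229] [ 0.55991557 -0.56313474  2.74002224]
handle 17 [ -49.73623924 -141.52030153  109.03585022] [ -39.14826534 -120.27138556  120.45757614] [ -45.23759351 -127.26328461  114.79308196]
bar 331 [240.48556615 -58.40874179 163.46619876]
```

>>> apply_moves(targets=[{"dp": [0, 0, 0], "yaw": 0}, {"dp": [0, 0, 0], "yaw": 0}, {"dp": [0, 0, 0], "yaw": 0}, {"dp": [0, 0, 0], "yaw": 0}, {"dp": [0, 0, 0], "yaw": 0}, {"dp": [0, 0, 0], "yaw": 0}, {"dp": [0, 0, 0], "yaw": 0}, {"dp": [0, 0, 0], "yaw": 0}, {"dp": [0, 0, 0.02], "yaw": 0}, {"dp": [0, 0, 0.05], "yaw": 0}, {"dp": [0, 0, 0.08], "yaw": 0}, {"dp": [0, 0, 0.11], "yaw": 0}, {"dp": [0, 0, 0.135], "yaw": 0}, {"dp": [0, 0, 0.15], "yaw": 0}, {"dp": [0, 0, 0.15], "yaw": 0}], grip=-1)

```text
time_s: 22.92
tcp_pos: [0.4619, -0.0862, 0.263]
eef_rot: [-179.6, -0.1, -77.6]
contact_force: [1.0, 0.3, 0.6]
gripper_width: 0.0876
gripper_force: 0.0
```

>>> apply_moves(targets=[{"dp": [0.02, 0.0117, 0], "yaw": 0}, {"dp": [0.045, 0.0263, 0], "yaw": 0}, {"dp": [0.07, 0.041, 0], "yaw": 0}, {"dp": [0.1, 0.0585, 0], "yaw": 0}, {"dp": [0.13, 0.076, 0], "yaw": 0}, {"dp": [0.16, 0.0936, 0], "yaw": 0}, {"dp": [0.19, 0.1111, 0], "yaw": 0}, {"dp": [0.22, 0.1287, 0], "yaw": 0}, {"dp": [0.245, 0.1433, 0], "yaw": 0}, {"dp": [0.259, 0.1515, 0], "yaw": 0}, {"dp": [0.259, 0.1515, -0.025], "yaw": 0}, {"dp": [0.259, 0.1515, -0.05], "yaw": 0}, {"dp": [0.259, 0.1515, -0.075], "yaw": 0}, {"dp": [0.259, 0.1515, -0.095], "yaw": 0}, {"dp": [0.259, 0.1515, -0.107], "yaw": 0}, {"dp": [0.259, 0.1515, -0.107], "yaw": 0}, {"dp": [0.259, 0.1515, -0.107], "yaw": 0}])

```text
time_s: 24.33
tcp_pos: [0.7191, 0.0651, 0.1518]
eef_rot: [179.9, -0.0, -77.6]
contact_force: [-0.5, -0.8, 0.9]
gripper_width: 0.0876
gripper_force: 0.0
```

>>> apply_moves(targets=[{"dp": [0, 0, 0], "yaw": 0}, {"dp": [0, 0, 0], "yaw": 0}, {"dp": [0, 0, 0], "yaw": 0}, {"dp": [0, 0, 0], "yaw": 0}, {"dp": [0, 0, 0], "yaw": 0}, {"dp": [0, 0, 0], "yaw": 0}, {"dp": [0, 0, 0], "yaw": 0}, {"dp": [0, 0, 0], "yaw": 0}, {"dp": [0, 0, 0], "yaw": 0}, {"dp": [0, 0, 0], "yaw": 0}, {"dp": [0, 0, 0], "yaw": 0}, {"dp": [0, 0, 0], "yaw": 0}, {"dp": [0, 0, 0], "yaw": 0}, {"dp": [0, 0, 0], "yaw": 0}, {"dp": [0, 0, 0], "yaw": 0}, {"dp": [0, 0, 0], "yaw": 0}, {"dp": [0, 0, 0], "yaw": 0}], grip=1, squeeze=60)

```text
time_s: 25.75
tcp_pos: [0.7191, 0.0653, 0.1522]
eef_rot: [180.0, 0.0, -77.6]
contact_force: [-0.1, -0.8, -0.3]
gripper_width: 0.0144
gripper_force: 60.0
```

```bash
python3 - <<'E'
from h import *
p=np.load('pose.npy')
def bar(a): return np.array([70+165*np.cos(a)-12*np.sin(a),-64,145+165*np.sin(a)+12*np.cos(a)])
A=np.linspace(0,1.85,41)
W=T2W(p,[bar(a) for a in A]); D=(W-W[0]).round(4)
for i in range(1,41): print(i,round(A[i],2),(D[i]-(D[20] if i>20 else 0)).round(4).tolist())
E
python3 chk.py
```

```text
1 0.05 [-0.0007, -0.0002, 0.0076]
2 0.09 [-0.0018, -0.0004, 0.0152]
3 0.14 [-0.0032, -0.0007, 0.0227]
4 0.18 [-0.0049, -0.0011, 0.0301]
5 0.23 [-0.007, -0.0015, 0.0375]
6 0.28 [-0.0094, -0.0021, 0.0447]
7 0.32 [-0.0121, -0.0027, 0.0519]
8 0.37 [-0.0151, -0.0033, 0.0589]
9 0.42 [-0.0185, -0.0041, 0.0657]
10 0.46 [-0.0222, -0.0049, 0.0724]
11 0.51 [-0.0261, -0.0058, 0.0788]
12 0.55 [-0.0304, -0.0067, 0.0851]
13 0.6 [-0.0349, -0.0077, 0.0912]
14 0.65 [-0.0397, -0.0087, 0.0971]
15 0.69 [-0.0447, -0.0099, 0.1027]
16 0.74 [-0.05, -0.011, 0.1081]
17 0.79 [-0.0556, -0.0123, 0.1133]
18 0.83 [-0.0614, -0.0135, 0.1181]
19 0.88 [-0.0673, -0.0148, 0.1227]
20 0.92 [-0.0735, -0.0162, 0.127]
21 0.97 [-0.0064, -0.0014, 0.004]
22 1.02 [-0.0129, -0.0029, 0.0077]
23 1.06 [-0.0196, -0.0043, 0.0111]
24 1.11 [-0.0265, -0.0058, 0.0141]
25 1.16 [-0.0335, -0.0074, 0.0169]
26 1.2 [-0.0406, -0.0089, 0.0193]
27 1.25 [-0.0477, -0.0105, 0.0213]
28 1.3 [-0.055, -0.0121, 0.023]
29 1.34 [-0.0624, -0.0138, 0.0244]
30 1.39 [-0.0698, -0.0154, 0.0254]
31 1.43 [-0.0772, -0.017, 0.0261]
32 1.48 [-0.0847, -0.0187, 0.0264]
33 1.53 [-0.0922, -0.0203, 0.0264]
34 1.57 [-0.0996, -0.022, 0.026]
35 1.62 [-0.1071, -0.0236, 0.0252]
36 1.66 [-0.1145, -0.0252, 0.0241]
37 1.71 [-0.1218, -0.0268, 0.0227]
38 1.76 [-0.1291, -0.0285, 0.0209]
39 1.8 [-0.1362, -0.03, 0.0188]
40 1.85 [-0.1433, -0.0316, 0.0163]
25.75 [0.7191321  0.06526436 0.15222872] [-0.12172872 -0.75564876 -0.26831436]
handle 72 [ -60.20983918 -141.33798659  103.02970149] [ -38.1926747  -120.01140879  119.7520455 ] [ -50.41632648 -131.45959587  115.03523543]
bar 19 [250.85916024 -37.3228118  296.06878965]
```

>>> apply_moves(targets=[{"dp": [-0.0007, -0.0002, 0.0076], "yaw": 0}, {"dp": [-0.0018, -0.0004, 0.0152], "yaw": 0}, {"dp": [-0.0032, -0.0007, 0.0227], "yaw": 0}, {"dp": [-0.0049, -0.0011, 0.0301], "yaw": 0}, {"dp": [-0.007, -0.0015, 0.0375], "yaw": 0}, {"dp": [-0.0094, -0.0021, 0.0447], "yaw": 0}, {"dp": [-0.0121, -0.0027, 0.0519], "yaw": 0}, {"dp": [-0.0151, -0.0033, 0.0589], "yaw": 0}, {"dp": [-0.0185, -0.0041, 0.0657], "yaw": 0}, {"dp": [-0.0222, -0.0049, 0.0724], "yaw": 0}, {"dp": [-0.0261, -0.0058, 0.0788], "yaw": 0}, {"dp": [-0.0304, -0.0067, 0.0851], "yaw": 0}, {"dp": [-0.0349, -0.0077, 0.0912], "yaw": 0}, {"dp": [-0.0397, -0.0087, 0.0971], "yaw": 0}, {"dp": [-0.0447, -0.0099, 0.1027], "yaw": 0}, {"dp": [-0.05, -0.011, 0.1081], "yaw": 0}, {"dp": [-0.0556, -0.0123, 0.1133], "yaw": 0}, {"dp": [-0.0614, -0.0135, 0.1181], "yaw": 0}, {"dp": [-0.0673, -0.0148, 0.1227], "yaw": 0}, {"dp": [-0.0735, -0.0162, 0.127], "yaw": 0}])

```text
time_s: 27.52
tcp_pos: [0.6486, 0.0498, 0.2837]
eef_rot: [-179.4, -0.0, -77.5]
contact_force: [9.0, 2.9, 1.4]
gripper_width: 0.0149
gripper_force: 60.0
```

Run:
```python
from plant import get_state,cams
import cv2
s=get_state();print(s['tcp_pos'],s['contact_force'],s['gripper_width'])
c=cams.capture('side');w=cams.capture('scene')
cv2.imwrite('pics/s4.png',cv2.hconcat([cv2.resize(c['image'][60:260,220:440,::-1],(440,400)),cv2.resize(w['image'][50:250,290:470,::-1],(360,400))]))
```

```text
[0.64858357 0.04976818 0.28367177] [8.96827318 2.9202969  1.40984133] 0.014865183481474708
```

View pics/s4.png

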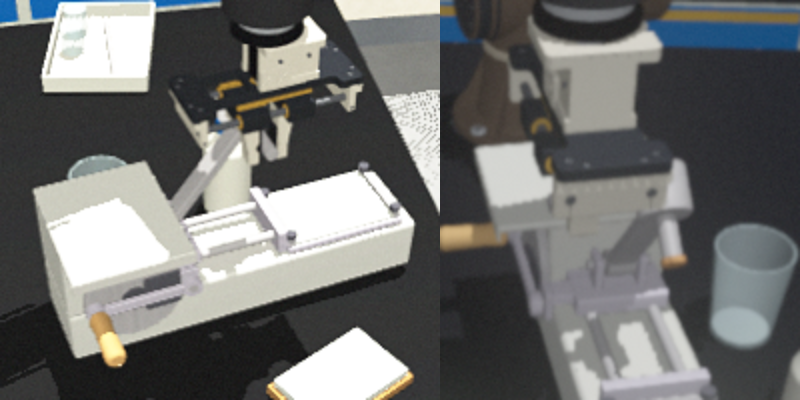

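The arm is up midway, held by the bar, handle still level at home. Continue to park.

>>> apply_moves(targets=[{"dp": [-0.0064, -0.0014, 0.004], "yaw": 0}, {"dp": [-0.0129, -0.0029, 0.0077], "yaw": 0}, {"dp": [-0.0196, -0.0043, 0.0111], "yaw": 0}, {"dp": [-0.0265, -0.0058, 0.0141], "yaw": 0}, {"dp": [-0.0335, -0.0074, 0.0169], "yaw": 0}, {"dp": [-0.0406, -0.0089, 0.0193], "yaw": 0}, {"dp": [-0.0477, -0.0105, 0.0213], "yaw": 0}, {"dp": [-0.055, -0.0121, 0.023], "yaw": 0}, {"dp": [-0.0624, -0.0138, 0.0244], "yaw": 0}, {"dp": [-0.0698, -0.0154, 0.0254], "yaw": 0}, {"dp": [-0.0772, -0.017, 0.0261], "yaw": 0}, {"dp": [-0.0847, -0.0187, 0.0264], "yaw": 0}, {"dp": [-0.0922, -0.0203, 0.0264], "yaw": 0}, {"dp": [-0.0996, -0.022, 0.026], "yaw": 0}, {"dp": [-0.1071, -0.0236, 0.0252], "yaw": 0}, {"dp": [-0.1145, -0.0252, 0.0241], "yaw": 0}, {"dp": [-0.1218, -0.0268, 0.0227], "yaw": 0}, {"dp": [-0.1291, -0.0285, 0.0209], "yaw": 0}, {"dp": [-0.1362, -0.03, 0.0188], "yaw": 0}, {"dp": [-0.14, -0.0309, 0.0175], "yaw": 0}])

```text
time_s: 29.28
tcp_pos: [0.5055, 0.0181, 0.3]
eef_rot: [-179.7, 0.0, -77.6]
contact_force: [-1.7, 2.2, 8.3]
gripper_width: 0.0147
gripper_force: 60.0
```

>>> apply_moves(targets=[{"dp": [-0.001, 0, 0], "yaw": 0}, {"dp": [-0.001, 0, 0], "yaw": 0}, {"dp": [-0.001, 0, 0], "yaw": 0}])

```text
time_s: 29.53
tcp_pos: [0.505, 0.018, 0.2998]
eef_rot: [-179.8, -0.0, -77.6]
contact_force: [-2.0, 1.5, 7.5]
gripper_width: 0.0147
gripper_force: 60.0
```

>>> apply_moves(targets=[{"dp": [-0.002, 0, 0], "yaw": 0}, {"dp": [-0.002, 0, 0], "yaw": 0}, {"dp": [-0.002, 0, 0], "yaw": 0}, {"dp": [-0.002, 0, 0], "yaw": 0}, {"dp": [-0.002, 0, 0], "yaw": 0}, {"dp": [-0.002, 0, 0], "yaw": 0}, {"dp": [-0.002, 0, 0], "yaw": 0}, {"dp": [-0.002, 0, 0], "yaw": 0}, {"dp": [-0.002, 0, 0], "yaw": 0}, {"dp": [-0.002, 0, 0.02], "yaw": 0}, {"dp": [-0.002, 0, 0.04], "yaw": 0}, {"dp": [-0.002, 0, 0.06], "yaw": 0}, {"dp": [-0.002, 0, 0.08], "yaw": 0}, {"dp": [-0.002, -0.03, 0.09], "yaw": 0}, {"dp": [-0.002, -0.06, 0.09], "yaw": 0}, {"dp": [-0.002, -0.09, 0.09], "yaw": 0}, {"dp": [-0.002, -0.12, 0.09], "yaw": 0}, {"dp": [-0.002, -0.12, 0.09], "yaw": 0}, {"dp": [-0.002, -0.12, 0.09], "yaw": 0}, {"dp": [-0.002, -0.12, 0.09], "yaw": 0}], grip=-1)

```text
time_s: 31.2
tcp_pos: [0.5027, -0.1019, 0.3866]
eef_rot: [180.0, 0.0, -77.7]
contact_force: [0.3, -0.0, -0.1]
gripper_width: 0.0878
gripper_force: 0.0
```

Run:
```python
from h import *
from plant import get_state,cams
import cv2
s=get_state();print(s['time_s'],s['tcp_pos'],s['contact_force'],s['gripper_width'])
p=np.load('pose.npy'); C,S=np.cos(p[2]),np.sin(p[2])
c=cams.capture('side');w=cams.capture('scene')
for d in (c,w):
    P=cloud(d)-[p[0],p[1],0]; X=1000*np.c_[C*P[:,0]+S*P[:,1],-S*P[:,0]+C*P[:,1],P[:,2]]
    k=X[(abs(X[:,0]-15)<40)&(abs(X[:,1]+50)<15)&(abs(X[:,2]-300)<25)]; print('bar',len(k),np.median(k,0) if len(k) else 0)
cv2.imwrite('pics/s5.png',cv2.hconcat([cv2.resize(c['image'][60:260,220:440,::-1],(440,400)),cv2.resize(w['image'][50:250,290:470,::-1],(360,400))]))
```

```text
31.2 [ 0.50265191 -0.10189015  0.38663571] [ 0.26387354 -0.01668917 -0.12044111] 0.08777006784425677
bar 59 [ 12.09694978 -51.2507017  306.96684701]
bar 153 [ 19.79925204 -49.7229669  304.47402466]
```

View pics/s5.png

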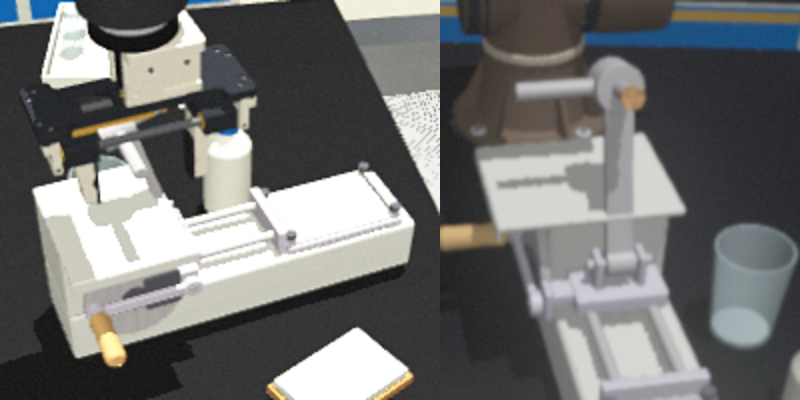

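The rubbing arm is parked with its bar at x≈13, z≈300, as at the start. The handle is level at home and the gripper is clear. Handing in.

```bash
python3 -c "
from plant import r
print(r.close_job())"
```

```text
the job is handed in; nothing more can be done
None
```

I handed the job in after about 31 s of robot time: arm lowered onto the panel, crank turned clockwise three full turns, handle back level at its start, arm parked, gripper clear; no verdict came back. The moves take no tilt, so I kept the tool vertical and gripped the last 11 mm or so of the handle to clear the cover, instead of leaning 25 to 50 degrees.

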